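Empty a cup of printed clips into a heap

TASK

Pick the orange cup, which lies on its side in a black cradle, turn it upside down close above the middle of the blue tray so that all four olive clips come out without dropping far, and lift it straight up, leaving the clips in one heap in the middle of the tray. Then stand the empty orange cup mouth down on the bare bench and let go of it. Leave the grey cup of white clips alone.

Things in the scene. Friction and masses are not known exactly. Their poses are not given: they have to be found in the camera images.
- cup: orange plastic cup, a plain cylinder 56 mm across and 75 mm long outside, wall 3 mm, base 4 mm, about 60 g plus 48 g of clips. Origin halfway along its axis; x axis along it from base to mouth. At the start x is level, within 20 degrees of straight ahead from the robot, 60 mm above the bench. It lies loose in a black V cradle 50 mm wide, 60 mm long; the cradle ends 19 mm below the axis, so its sides are free to grip
- cup_mouth (a point): centre of the cup's open mouth, in the plane of the rim, 37.5 mm along +x from the cup's origin. With fingers gripping the sides and pointing 45 degrees down, ahead along the lying cup, half a turn about the fingers' direction brings the mouth straight down; the clips slide out on the way
- tray: blue square open tray, fixed to the bench, 170 x 170 mm outside, walls 4 mm thick and 22 mm high, inner floor 4 mm above the bench. Origin in its middle at bench height, x and y along its sides
- other_cup: grey cup of the same size lying likewise in the other, equal cradle, with white clips in it: a bystander to be left alone. Origin and axes as for the orange cup
- clip_1: olive printed U-shaped clip number 1 of four, 18 x 24 x 13 mm, about 12 g, loose in the orange cup at the start. Origin under the middle of its 4 mm back, its z axis towards the open side of the U
- clip_2: olive printed U-shaped clip number 2 of four, 18 x 24 x 13 mm, about 12 g, loose in the orange cup at the start. Origin under the middle of its 4 mm back, its z axis towards the open side of the U
- clip_3: olive printed U-shaped clip number 3 of four, 18 x 24 x 13 mm, about 12 g, loose in the orange cup at the start. Origin under the middle of its 4 mm back, its z axis towards the open side of the U
- clip_4: olive printed U-shaped clip number 4 of four, 18 x 24 x 13 mm, about 12 g, loose in the orange cup at the start. Origin under the middle of its 4 mm back, its z axis towards the open side of the U
There are look-alikes about, which are no part of the job. Several things have the shape of the tray; the one meant has the colours described above. There is more than one size of the cup; the one meant has the size given above.

How it is judged:
On the way, in this order (a step that is already met when the one before it is completed fails the run):
1. the orange cup is upside down (within 25 degrees), its mouth within 51 mm of the tray's floor and within 55 mm of the tray's middle (angle between cup's own x axis and vertical above 2.7 rad and height (world z) of cup_mouth below 0.055 m and horizontal distance between cup_mouth and tray below 0.055 m), for 0.2 s.
2. the cup is lifted straight up: mouth down (within 25 degrees), within 55 mm of the tray's middle, mouth over 61 mm above its floor, all four clips left behind within 75 mm of the middle (angle between cup's own x axis and vertical above 2.7 rad and height (world z) of cup_mouth above 0.065 m and horizontal distance between cup_mouth and tray below 0.055 m and horizontal distance between each of clip_1, clip_2, clip_3, clip_4 and tray below 0.075 m and height (world z) of each of clip_1, clip_2, clip_3, clip_4 below 0.07 m), for 0.1 s.
At the end, for the whole second after the job is handed in: All four olive clips lie at rest inside the blue tray in one heap (each within 75 mm of the tray's middle, seen from above), and the empty orange cup stands at rest mouth down (within 10 degrees) with its rim on the bench, outside the tray (horizontal distance between each of clip_1, clip_2, clip_3, clip_4 and tray below 0.075 m and height (world z) of each of clip_1, clip_2, clip_3, clip_4 below 0.085 m and linear speed of each of clip_1, clip_2, clip_3, clip_4, cup below 0.02 m/s and angle between cup's own x axis and vertical above 2.97 rad and height (world z) of cup_mouth between -0.006 and 0.006 m and horizontal distance between cup and tray above 0.1 m); the robot touches nothing.
It fails at once if a clip is out of the orange cup while more than 120 mm above the bench ((distance between clip_1 and cup above 0.065 m and height (world z) of clip_1 above 0.12 m) or (distance between clip_2 and cup above 0.065 m and height (world z) of clip_2 above 0.12 m) or (distance between clip_3 and cup above 0.065 m and height (world z) of clip_3 above 0.12 m) or (distance between clip_4 and cup above 0.065 m and height (world z) of clip_4 above 0.12 m)).
It fails at once if the grey cup is moved more than 20 mm (distance of other_cup from where it was at the start of the episode above 0.02 m).
It also fails if it takes over 51 s, if anything falls off the work surface, if the arm or the gripper's body presses on something with over 40 N, if the wrist force passes 120 N, or if a joint passes its speed limit or range.

ROBOT

A 7-joint arm with a two-finger parallel gripper is mounted at the origin on the work surface. World frame = base frame: x ahead of the robot, y to its left, z up, the work surface at z = 0. Lengths are in m, angles in rad, forces in N, time in s.
With the tool pointing down it reaches from about 0.375 to 0.925 m from the base axis. Payload 3.1 kg.
Tool frame: the origin (TCP) lies between the finger pads; the fingertips stand 19 mm ahead of it and the grasp point (between the pads) is the TCP; z points along the fingers, y is the direction in which the jaws open and shut (so a half turn about z gives the same grasp; the last joint's range is limited). The gripper opens to 85 mm and grips with 20 to 120 N. Pads are 22 mm wide; open, the fingers measure 114 mm over their backs; the gripper's body (76 mm by 85 mm) begins 54 mm behind the grasp point. The pads swing forward as they close: fully open they stand 13 mm farther back than shut.
Start: joints at [1.235, 0.383, 0.044, 1.598, -0.018, 1.161, -0.05], TCP at [0.153, -0.632, 0.25] pointing down, gripper open.
Joint ranges: [-2.61, 2.61], [-0.41, 2.15], [-1.48, 1.57], [0, 2.5], [-1.57, 4.71], [0.05, 1.97], [-2.85, 2.85]. Speed limits (rad/s): [2.79, 2.79, 3.14, 3.14, 3.14, 3.14, 3.14].

INTERFACE

Orientations are given as a unit quaternion [x, y, z, w].
In Python, from bench import move_ptp, movel, move_j, move_gripper, pause, inverse_kinematics, read_camera, camera_params, MotionError, sign_off, look_for, tip_of, read_time_s, read_qpos, read_joint_vel, read_effort, read_eef_pos, read_tcp_rot, read_ft_force, read_ft_torque, read_finger_gap gives the robot as it stands. Calls block until the motion is done:
- move_ptp(position, orientation): joint-space move of the TCP to a pose.
- movel(position, orientation=None, speed=0.15): straight line of the TCP; orientation=None keeps the orientation; speed is the mean speed in m/s.
- move_j(angles): joint-space move.
- move_gripper(opening, effort=None): finger opening in m; effort is the grip in N (None keeps the last); returns when the fingers have stopped.
- pause(seconds).
- inverse_kinematics(position, orientation): joint angles nearest the present ones, or None.
- read_camera(name): name is "side" or "top" or "wrist"; returns the picture (384x512x3 uint8, red, green, blue); there is no depth.
- camera_params(name): a dict with "K" (3x3 intrinsics, pixels), "dist_coeffs" ([k1, k2, p1, p2, k3] as OpenCV has them; the pictures are not rectified), "camera_from_world" (4x4, takes a point from world to camera coordinates). Camera axes: x right, y down, z forward; pixel columns grow to the right and rows downward; lengths in m; the calibration is good to about 2 mm. A picture is of the moment at which its call begins: read the wrist's pose just before it. camera_params takes no time and is no camera call; for the wrist camera it gives the pose at the moment of the call.
A pose or a line that the arm cannot do raises MotionError and nothing moves.
- sign_off(): hands the job in, once; it reports no verdict.
Trained networks look in the newest picture that a camera, given by its name, has taken for a name from the list of things; names that differ only in an ending like _2 or _b are one class to them, and where a whole thing is asked for, a point or a joint stands for the part that bears it (a point fixed in the world has none). Each returns a list of dicts, best first, with "confidence" (0 to 1); they miss things now and then, are a little off and sometimes report something else, mostly with a low value. They report only what shows in the picture. A call takes as long as a camera call. They do not tell look-alikes from the thing itself.
- look_for(camera, name): "at" ([column, row] in pixels, amid what is visible of it).
- tip_of(camera, name): "at" ([column, row] in pixels: a listed point, or the origin of a listed thing).
Readings, each from a call of its own:
- read_time_s(): time.
- read_qpos(): joint angles.
- read_joint_vel(): joint speeds.
- read_effort(): joint torques, N m.
- read_eef_pos(): TCP position.
- read_tcp_rot(): TCP orientation.
- read_ft_force(): force on the tool from outside, world axes, zero at the start.
- read_ft_torque(): the same for the moment, N m.
- read_finger_gap(): finger opening in m.
Only numpy, scipy, OpenCV 4.12 (cv2) and the standard library are available. Lean on these libraries where they do the work, as an engineer would, in place of code of your own. Each camera call takes 0.05 s, during which the arm holds its last target.

## Working session

There is one attempt and no reset: what is moved stays moved. The work goes in short steps, each a Python script; the robot and the scene stay as the last script left them, time stands still between calls to the robot, and variables do not carry over. Pictures are saved under pics/ and viewed, and the job is handed in when it is done.

```bash
ls; mkdir -p pics; python3 - <<'E'
from bench import *
import cv2
for c in("side","top","wrist"):
    im=read_camera(c); cv2.imwrite(f"pics/a_{c}.png",im[:,:,::-1])
    for n in("cup","cup_mouth","tray","other_cup"):
        try: print(c,n,[(d["at"],round(d["confidence"],2)) for d in look_for(c,n)],[(d["at"],round(d["confidence"],2)) for d in tip_of(c,n)])
        except Exception as e: print(c,n,e)
    p=camera_params(c);print(p)
print(read_time_s(),read_tcp_rot(),read_qpos())
E
```

```text
pics
side cup [([243.4, 251.9], 0.88), ([281.5, 279.8], 0.83)] [([279.0, 280.2], 0.7), ([240.6, 252.7], 0.56)]
side cup_mouth [([279.7, 283.0], 0.85), ([241.8, 249.3], 0.82)] [([274.0, 287.9], 0.71), ([231.0, 248.6], 0.67)]
side tray [([233.2, 167.0], 0.97), ([226.2, 122.7], 0.56), ([240.2, 252.2], 0.32)] [([231.8, 166.9], 0.69), ([227.7, 123.8], 0.67)]
side other_cup [([237.1, 321.9], 0.68)] [([235.4, 320.7], 0.58)]
{'K': array([[416.00497354,   0.        , 247.19590361],
       [  0.        , 416.00497354, 194.87782642],
       [  0.        ,   0.        ,   1.        ]]), 'dist_coeffs': array([-0.14069435,  0.        ,  0.        ,  0.        ,  0.        ]), 'camera_from_world': array([[-0.99998823, -0.0044594 , -0.00190927,  0.53253151],
       [-0.00183127,  0.711499  , -0.70268473,  0.13377163],
       [ 0.004492  , -0.70267296, -0.71149879,  1.26993828],
       [ 0.        ,  0.        ,  0.        ,  1.        ]])}
top cup [([181.8, 179.5], 0.8), ([160.3, 217.5], 0.53)] [([184.6, 182.5], 0.87), ([158.0, 219.4], 0.79), ([112.2, 181.1], 0.72)]
top cup_mouth [([182.5, 181.7], 0
[... 909 characters left out ...]
  0.        , 266.30694166, 189.10309347],
       [  0.        ,   0.        ,   1.        ]]), 'dist_coeffs': array([0.01381977, 0.        , 0.        , 0.        , 0.        ]), 'camera_from_world': array([[ 2.35413945e-01, -9.71894937e-01,  7.10723530e-04,
        -6.49727789e-01],
       [-9.18173396e-01, -2.22161549e-01,  3.28027226e-01,
        -4.29872579e-02],
       [-3.18650105e-01, -7.78747510e-02, -9.44668002e-01,
         3.79376611e-01],
       [ 0.00000000e+00,  0.00000000e+00,  0.00000000e+00,
         1.00000000e+00]])}
1.35 [ 9.92938740e-01  1.18628239e-01  5.72679762e-06 -6.33578902e-06] [ 1.23522234  0.38288487  0.0439029   1.5979392  -0.01789128  1.16117149
 -0.04990362]
```

View pics/a_side.png

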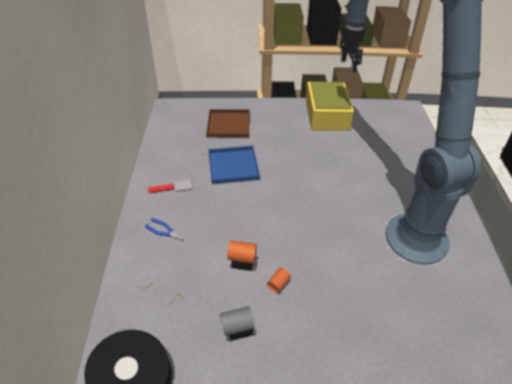

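View pics/a_top.png

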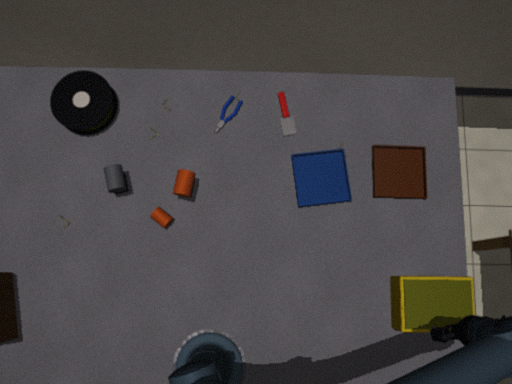

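```bash
cat > h.py <<'E'
import numpy as np, cv2
from bench import *
from scipy.spatial.transform import Rotation as R
def ray(cam,px):
    p=camera_params(cam); M=p["camera_from_world"]
    u=cv2.undistortPoints(np.array([[px]],float),p["K"],p["dist_coeffs"])[0,0]
    o=-M[:3,:3].T@M[:3,3]; d=M[:3,:3].T@np.array([u[0],u[1],1]); return o,d/np.linalg.norm(d)
def atz(cam,px,z):
    o,d=ray(cam,px); return o+d*(z-o[2])/d[2]
def proj(cam,P):
    p=camera_params(cam); M=p["camera_from_world"]
    return cv2.projectPoints(np.atleast_2d(P).astype(float),cv2.Rodrigues(M[:3,:3])[0],M[:3,3],p["K"],p["dist_coeffs"])[0][:,0]
def shot(cam,name,crop=None,s=1):
    im=read_camera(cam)[:,:,::-1].copy()
    if crop: im=im[crop[1]:crop[3],crop[0]:crop[2]]
    if s!=1: im=cv2.resize(im,None,fx=s,fy=s,interpolation=cv2.INTER_CUBIC)
    cv2.imwrite(f"pics/{name}.png",im)
E
python3 - <<'E'
from h import *
a=cv2.imread("pics/a_top.png")[130:260,80:260]; cv2.imwrite("pics/b_top.png",cv2.resize(a,None,fx=4,fy=4,interpolation=cv2.INTER_CUBIC))
a=cv2.imread("pics/a_side.png")[210:350,170:330]; cv2.imwrite("pics/b_side.png",cv2.resize(a,None,fx=4,fy=4,interpolation=cv2.INTER_CUBIC))
for c,l in(("side",[(279,280),(240.6,252.7),(235.4,320.7),(274,287.9),(231,248.6)]),("top",[(184.6,182.5),(158,219.4),(116,179.7),(155.5,209.6),(185.5,168.4)])):
    for p in l: print(c,p,atz(c,p,.06).round(4))
for c,l in(("side",[(233,167),(227,123)]),("top",[(397,173),(316,181),(320.8,176)])):
    for p in l: print(c,p,atz(c,p,.01).round(4))
E
```

```text
side (279, 280) [0.4472 0.1897 0.06  ]
side (240.6, 252.7) [0.5504 0.0998 0.06  ]
side (235.4, 320.7) [0.5601 0.309  0.06  ]
side (274, 287.9) [0.4614 0.2141 0.06  ]
side (231, 248.6) [0.5777 0.0856 0.06  ]
top (184.6, 182.5) [0.5474 0.0901 0.06  ]
top (158, 219.4) [0.4319 0.1646 0.06  ]
top (116, 179.7) [0.5508 0.301  0.06  ]
top (155.5, 209.6) [0.4615 0.174  0.06  ]
top (185.5, 168.4) [0.5918 0.0896 0.06  ]
side (233, 167) [ 0.5848 -0.3169  0.01  ]
side (227, 123) [ 0.6169 -0.5857  0.01  ]
top (397, 173) [ 0.6062 -0.5829  0.01  ]
top (316, 181) [ 0.573  -0.3205  0.01  ]
top (320.8, 176) [ 0.5897 -0.3359  0.01  ]
```

View pics/b_top.png

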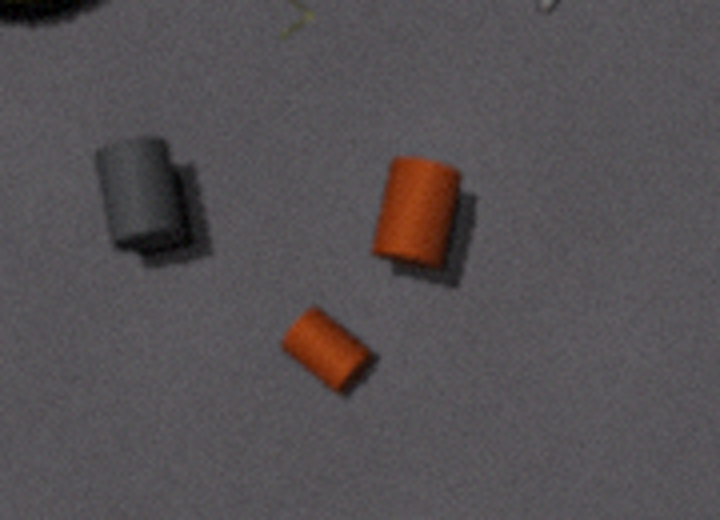

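View pics/b_side.png

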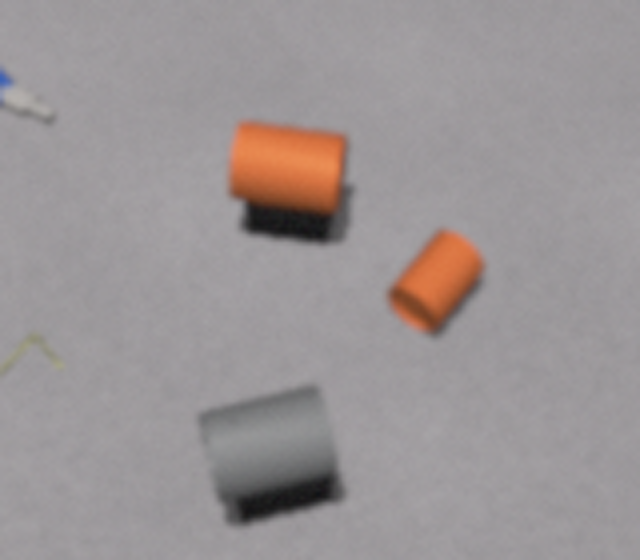

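```bash
cat > fit.py <<'E'
from h import *
from scipy.optimize import minimize
def mask(f,kind):
    im=cv2.imread(f).astype(int); b,g,r=im[...,0],im[...,1],im[...,2]
    return (r>2*b)&(r>90)&(g<.6*r) if kind=="o" else ((b>1.6*r)&(b>60))
def comp(m,pt):
    n,l=cv2.connectedComponents(m.astype(np.uint8)); ys,xs=np.nonzero(l)
    i=np.argmin((xs-pt[0])**2+(ys-pt[1])**2); return l==l[ys[i],xs[i]]
def cyl(x,y,yaw,z=.06):
    t=np.linspace(0,2*np.pi,40); P=[]
    for a in(-.0375,.0375):
        P.append(np.c_[x+a*np.cos(yaw)-.028*np.cos(t)*np.sin(yaw),y+a*np.sin(yaw)+.028*np.cos(t)*np.cos(yaw),z+.028*np.sin(t)])
    return np.vstack(P)
def sq(x,y,yaw):
    c=np.array([[a,b,z] for a in(-.085,.085) for b in(-.085,.085) for z in(0,.022)])
    return c@R.from_euler("z",yaw).as_matrix().T+[x,y,0]
def hullmask(cam,P):
    h=cv2.convexHull(proj(cam,P).astype(np.float32))
    S=8; big=np.zeros((384,512),np.uint8); cv2.fillConvexPoly(big,np.round(h*16).astype(np.int32),255,cv2.LINE_AA,4); return big/255.
def cost(p,fn,ms): return sum(np.abs(hullmask(c,fn(*p))-m).sum()/m.sum() for c,m in ms)
def fit(fn,ms,x0):
    best=None
    for k in range(4):
        r=minimize(cost,x0,args=(fn,ms),method="Nelder-Mead",options=dict(initial_simplex=np.array(x0)+np.array([[0,0,0],[.012,0,0],[0,.012,0],[0,0,.2*(-1)**k]])))
        if best is None or r.fun<best.fun: best=r
        x0=r.x
    return best.x.round(4),round(best.fun,3)
if __name__=="__main__":
    for fn,k,pts,x0 in((cyl,"o",{"side":(242,252),"top":(184,182)},[.55,.095,-.1]),(sq,"b",{"side":(233,165),"top":(320,177)},[.585,-.325,-.05])):
        ms=[(c,comp(mask(f"pics/a_{c}.png",k),pts[c])) for c in pts]
        for m in ms: print(m[0],m[1].sum(),fit(fn,[m],x0))
        print("both",fit(fn,ms,x0))
    M=camera_params("wrist")["camera_from_world"]; o=-M[:3,:3].T@M[:3,3]
    print("cam in tool",R.from_quat(read_tcp_rot()).inv().apply(o-read_eef_pos()))
E
python3 fit.py
```

```text
side 487 (array([ 0.5475,  0.095 , -0.0221]), np.float64(0.257))
top 369 (array([ 0.5479,  0.097 , -0.4584]), np.float64(0.452))
both (array([ 0.5462,  0.0957, -0.0279]), np.float64(0.754))
side 1515 (array([ 0.5881, -0.3419,  0.1277]), np.float64(0.182))
top 2661 (array([ 0.5875, -0.3355,  0.1266]), np.float64(0.14))
both (array([ 0.5875, -0.3374,  0.1274]), np.float64(0.328))
cam in tool [ 0.08373813 -0.00051646 -0.12268582]
```

```bash
cat >> h.py <<'E'
def toolrot(yaw,roll=0,pitch=np.pi/4,flip=1):
    """fingers pitch below level, heading yaw; roll turns about fingers; flip=+1: tool x up side"""
    z=np.array([np.cos(pitch),0,-np.sin(pitch)]); y=np.array([0,-1.,0])*(-flip)
    x=np.cross(y,z); return R.from_euler("z",yaw)*R.from_matrix(np.c_[x,y,z])*R.from_euler("z",roll)
E
sed -i 's/(r>2\*b)&(r>90)&(g<.6\*r)/(r>1.7*b)\&(r>70)\&(g<.75*r)/' fit.py
python3 - <<'E'
from fit import *
pts={"side":(242,252),"top":(184,182)}
ms=[(c,comp(mask(f"pics/a_{c}.png","o"),pts[c])) for c in pts]
for m in ms: print(m[0],m[1].sum(),fit(cyl,[m],[.55,.095,-.15]))
print(fit(cyl,ms,[.55,.095,-.15]))
print(toolrot(0).as_matrix().round(2))
print("start",read_qpos().round(2))
def tryik(p,r):
    q=inverse_kinematics(list(p),list(r.as_quat())); return None if q is None else np.round(q,2)
for flip in(1,-1):
  print("flip",flip,"grasp",tryik([.55,.095,.06],toolrot(-.12,0,flip=flip)))
  for yaw in (-.9,-.6,-.3,-.12,.2):
    print(" yaw",yaw,"start",tryik([.5875-.0375*np.cos(yaw),-.3375-.0375*np.sin(yaw),.05],toolrot(yaw,0,flip=flip)),*[tryik([.5875,-.3375,.0875],toolrot(yaw,s*np.pi,flip=flip)) for s in(1,)])
E
```

```text
Traceback (most recent call last):
  File "fit.py", line 24, in fit
    r=minimize(cost,x0,args=(fn,ms),method="Nelder-Mead",options=dict(initial_simplex=np.array(x0)+np.array([[0,0,0],[.012,0,0],[0,.012,0],[0,0,.2*(-1)**k]])))
  File "fit.py", line 20, in cost
    def cost(p,fn,ms): return sum(np.abs(hullmask(c,fn(*p))-m).sum()/m.sum() for c,m in ms)
                              ~~~^^^^^^^^^^^^^^^^^^^^^^^^^^^^^^^^^^^^^^^^^^^^^^^^^^^^^^^^^^
  File "fit.py", line 20, in <genexpr>
    def cost(p,fn,ms): return sum(np.abs(hullmask(c,fn(*p))-m).sum()/m.sum() for c,m in ms)
                                         ~~~~~~~~^^^^^^^^^^
  File "fit.py", line 18, in hullmask
    h=cv2.convexHull(proj(cam,P).astype(np.float32))
                     ~~~~^^^^^^^
  File "h.py", line 11, in proj
    p=camera_params(cam); M=p["camera_from_world"]
ValueError: time passes only in moves, steps and waits
```

```bash
python3 - <<'E'
s=open("h.py").read()
s=s.replace("def ray(","""_C={}
def cp(c):
    if c=="wrist": return camera_params(c)
    if c not in _C: _C[c]=camera_params(c)
    return _C[c]
def ray(""").replace("p=camera_params(cam)","p=cp(cam)")
open("h.py","w").write(s)
E
cat > t.py <<'E'
from fit import *
import pathlib
pts={"side":(242,252),"top":(184,182)}
ms=[(c,comp(mask(f"pics/a_{c}.png","o"),pts[c])) for c in pts]
for m in ms: print(m[0],m[1].sum(),fit(cyl,[m],[.55,.095,-.15]))
print(fit(cyl,ms,[.55,.095,-.15]))
print(toolrot(0).as_matrix().round(2))
print("start",read_qpos().round(2))
def tryik(p,r):
    q=inverse_kinematics(list(p),list(r.as_quat())); return None if q is None else np.round(q,2)
for flip in(1,-1):
  print("flip",flip,"grasp",tryik([.55,.095,.06],toolrot(-.12,0,flip=flip)))
  for yaw in (-.9,-.6,-.3,-.12,.2):
    print(" yaw",yaw,"start",tryik([.5875-.0375*np.cos(yaw),-.3375-.0375*np.sin(yaw),.05],toolrot(yaw,0,flip=flip)),*[tryik([.5875,-.3375,.0875],toolrot(yaw,s*np.pi,flip=flip)) for s in(1,)])
E
python3 t.py
```

```text
side 539 (array([ 0.5477,  0.0956, -0.0366]), np.float64(0.151))
top 420 (array([ 0.5475,  0.0956, -0.2809]), np.float64(0.293))
(array([ 0.5485,  0.0956, -0.1131]), np.float64(0.47))
[[-0.71  0.    0.71]
 [ 0.    1.    0.  ]
 [-0.71  0.   -0.71]]
start [ 1.24  0.38  0.04  1.6  -0.02  1.16 -0.05]
flip 1 grasp [ 0.52  0.68 -1.03  2.37  2.13  0.93 -0.69]
 yaw -0.9 start [ 0.34  0.52 -0.13  2.2   2.    0.56 -0.97] [-0.14  0.52  0.47  2.15  2.    0.27  2.08]
 yaw -0.6 start [ 1.47  1.06 -1.25  2.22  2.25  0.95 -0.17] [ 0.74  0.48 -0.39  2.16  2.35  0.38  2.31]
 yaw -0.3 start [ 1.63  1.06 -1.25  2.2   2.24  0.61  0.18] [ 1.25  0.61 -0.81  2.13  2.55  0.25  2.62]
 yaw -0.12 start [ 1.7   1.08 -1.25  2.15  2.06  0.42  0.55] [ 1.62  0.97 -1.24  2.08  1.89  0.38 -2.54]
 yaw 0.2 start [ 1.66  0.97 -1.09  2.02  0.56  0.19  2.24] [ 1.21  0.62 -0.58  1.99 -1.14  0.34  0.47]
flip -1 grasp [-0.09  0.42 -0.39  2.4   2.19  0.63  2.12]
 yaw -0.9 start [-0.01  0.53  0.26  2.21  2.09  0.42  1.98] [ 0.36  0.47 -0.09  2.13  1.87  0.48 -0.78]
 yaw -0.6 start [ 0.93  0.58 -0.6   2.24  2.41  0.54  2.33] [ 0.92  0.52 -0.58  2.16  2.25  0.44 -0.67]
 yaw -0.3 start [ 1.29  0.67 -0.81  2.21  2.74  0.34  2.49] [ 1.57  0.96 -1.25  2.12  2.08  0.54  0.23]
 yaw -0.12 start [ 1.7   1.08 -1.25  2.15  2.06  0.42 -2.6 ] [ 1.62  0.97 -1.24  2.08  1.89  0.38  0.6 ]
 yaw 0.2 start [ 1.3   0.68 -0.61  2.03 -1.23  0.32  0.66] [ 1.6   0.91 -1.11  1.97  0.49  0.22  2.21]
```

```bash
python3 - <<'E'
from h import *
move_j([-0.17,.383,0,1.8,3.14,.5,1.57])
print(read_time_s(),read_eef_pos(),R.from_quat(read_tcp_rot()).as_matrix().round(2))
for flip in (1,-1):
  for p,y in(([.548,.0956,.15],-.15),([.548,.0956,.06],-.15)):
    q=inverse_kinematics(p,list(toolrot(y,0,flip=flip).as_quat())); print(flip,q if q is None else np.round(q,2))
  for roll in (0,np.pi):
    yaw=-.5
    for pit in (45,30):
        q=inverse_kinematics([.5875,-.3375,.0875],list(toolrot(yaw,roll,np.radians(pit),flip=flip).as_quat())); print("tray",flip,roll,pit,q if q is None else np.round(q,2))
E
```

```text
5.05 [0.89482563 0.11070462 0.431045  ] [[ 0.11  0.17  0.98]
 [ 0.02 -0.99  0.17]
 [ 0.99 -0.   -0.11]]
1 [-1.7   0.83  1.49  2.44  4.32  0.37  2.71]
1 [-1.62  1.34  1.36  2.45  3.99  0.72  2.64]
tray 1 0 45 [ 1.49  0.95 -1.25  2.14  2.13  0.74 -0.02]
tray 1 0 30 [ 1.55  1.17 -1.26  2.24  2.67  0.94 -0.24]
tray 1 3.141592653589793 45 [0.1  0.47 0.38 2.2  3.43 0.3  1.14]
tray 1 3.141592653589793 30 [0.04 0.6  0.43 2.3  3.19 0.75 1.28]
-1 [-0.61  0.15  0.14  2.41  1.77  0.42  2.44]
-1 [-0.62  0.4   0.15  2.42  2.25  0.5   1.87]
tray -1 0 45 [0.1  0.47 0.38 2.2  3.43 0.3  1.14]
tray -1 0 30 [0.04 0.6  0.43 2.3  3.19 0.75 1.28]
tray -1 3.141592653589793 45 [ 1.49  0.95 -1.25  2.14  2.13  0.74 -0.02]
tray -1 3.141592653589793 30 [ 1.55  1.17 -1.26  2.24  2.67  0.94 -0.24]
```

```bash
python3 - <<'E'
from h import *
move_ptp([.548,.0956,.16],list(toolrot(-.15,0,flip=-1).as_quat()))
print(read_time_s(),read_eef_pos().round(4),read_qpos().round(2))
M=camera_params("wrist"); import pickle; pickle.dump(M,open("w1.pkl","wb"))
shot("wrist","w1")
print([(n,f("wrist",n)) for n in("cup","cup_mouth") for f in(look_for,tip_of)])
E
```

```text
6.6667 [0.5491 0.0959 0.1609] [-0.59  0.12  0.12  2.4   1.71  0.42  2.51]
[('cup', [{'at': [263.5, 286.2], 'confidence': 0.81}]), ('cup', [{'at': [264.6, 286.6], 'confidence': 0.67}]), ('cup_mouth', [{'at': [266.5, 287.3], 'confidence': 0.81}]), ('cup_mouth', [{'at': [264.5, 243.3], 'confidence': 0.71}])]
```

View pics/w1.png

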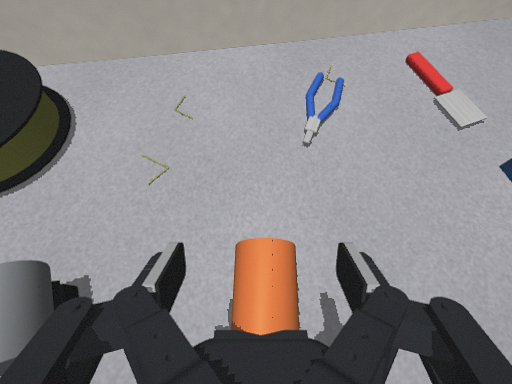

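```bash
cat > t2.py <<'E'
from fit import *
import fit, h, pickle
h._C["w"]=pickle.load(open("w1.pkl","rb")); m=comp(mask("pics/w1.png","o"),(265,280))
m[322:]=0
def cost(p):
    a=hullmask("w",cyl(*p)).copy(); a[322:]=0; return np.abs(a-m).sum()/m.sum()
x=[.548,.0956,-.15]
for k in range(4):
    r=minimize(cost,x,method="Nelder-Mead",options=dict(initial_simplex=np.array(x)+np.array([[0,0,0],[.008,0,0],[0,.008,0],[0,0,.1*(-1)**k]]))); x=r.x
print(r.x,r.fun)
a=hullmask("w",cyl(*r.x))>.5
im=cv2.imread("pics/w1.png"); c,_=cv2.findContours(a.astype(np.uint8),0,2); cv2.drawContours(im,c,-1,(0,255,0),1); cv2.imwrite("pics/w1f.png",cv2.resize(im[220:384,180:350],None,fx=3,fy=3))
E
python3 t2.py
```

```text
[ 0.54313172  0.09291253 -0.15018848] 0.03464443057840301
```

View pics/w1f.png

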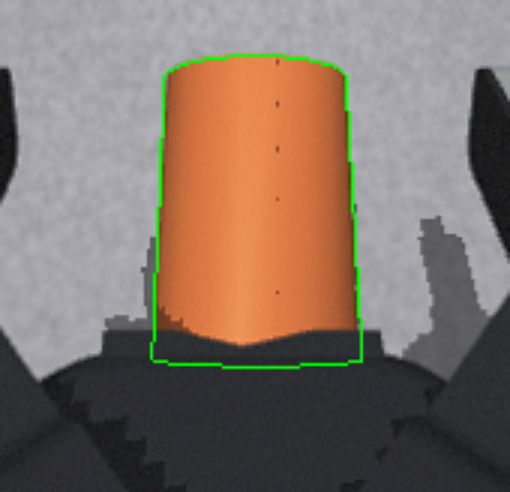

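```bash
python3 - <<'E'
from h import *
r=list(toolrot(-.15,0,flip=-1).as_quat())
movel([.544,.0938,.10],r,speed=.12)
movel([.544,.0938,.061],r,speed=.06)
print(read_time_s(),read_eef_pos().round(4),read_ft_force().round(2),read_qpos().round(2))
move_gripper(0.0,effort=45)
print(read_time_s(),read_finger_gap(),read_ft_force().round(2))
shot("wrist","w2")
M=camera_params("wrist"); import pickle; pickle.dump(M,open("w2.pkl","wb"))
E
```

```text
8.3667 [0.5444 0.0939 0.0615] [ 0.07  0.33 -0.16] [-0.51  0.39  0.03  2.42  2.22  0.54  1.94]
8.75 0.05574451151917597 [-4.05 -1.26  6.23]
```

View pics/w2.png

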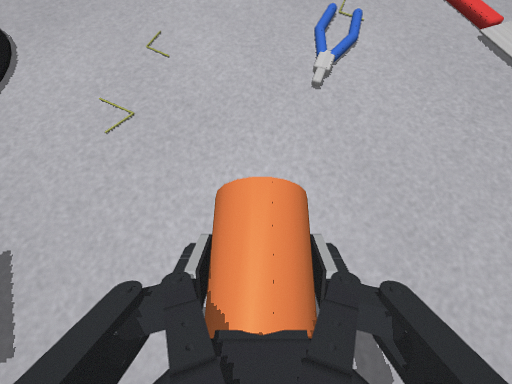

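```bash
python3 - <<'E'
from h import *
def go(p,yaw,pit,sp):
    try:
        movel(list(p),list(toolrot(yaw,0,np.radians(pit),flip=-1).as_quat()),speed=sp); ok=1
    except MotionError as e: print("ERR",e); ok=0
    print(round(read_time_s(),2),read_eef_pos().round(4),read_qpos().round(2),read_ft_force().round(2)); return ok
T=np.array([.5875,-.3375])
ok=go([.544,.0938,.105],-.15,45,.06)
ok=ok and go([.56,-.08,.11],-.3,35,.12)
ok=ok and go([T[0]-.0375*np.cos(-.5),T[1]-.0375*np.sin(-.5),.10],-.5,35,.12)
for c in("side","top"): shot(c,"c_"+c)
shot("wrist","w3")
E
```

```text
9.68 [0.5437 0.0939 0.1047] [-0.56  0.26  0.09  2.42  2.04  0.46  2.14] [-1.83 -0.68 -1.2 ]
11.29 [ 0.5602 -0.0792  0.1101] [-0.19  0.33  0.08  2.49  2.61  0.66  1.74] [ 0.63 -0.   -0.9 ]
13.44 [ 0.5547 -0.3188  0.0999] [0.26 0.44 0.19 2.35 3.12 0.59 1.48] [ 0.24  0.24 -0.42]
```

View pics/w3.png

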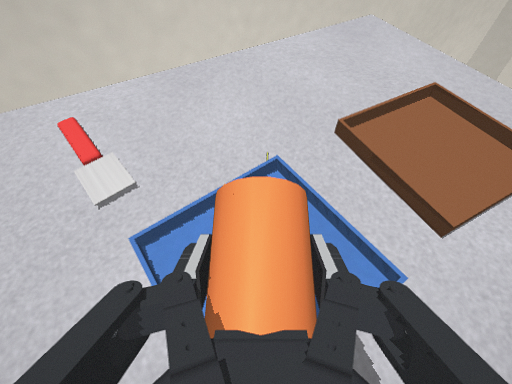

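View pics/c_side.png

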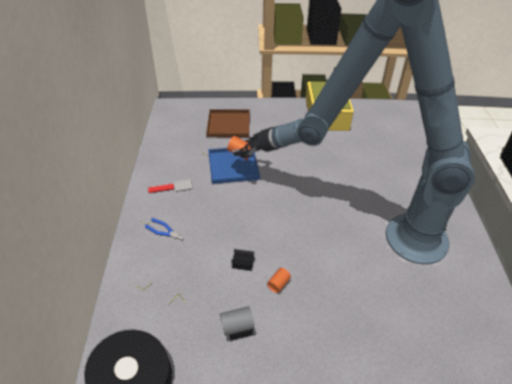

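```bash
python3 - <<'E'
from h import *
for p in((277,157),(131,238),(405,277)): print(atz("wrist",p,.022).round(4))
from fit import sq
print(sq(.5875,-.3375,.127).round(4)[1::2])
E
```

```text
[ 0.6749 -0.4058  0.022 ]
[ 0.6533 -0.2426  0.022 ]
[ 0.5123 -0.4295  0.022 ]
[[ 0.514  -0.4326  0.022 ]
 [ 0.4924 -0.264   0.022 ]
 [ 0.6826 -0.411   0.022 ]
 [ 0.661  -0.2424  0.022 ]]
```

```bash
cat > pour.py <<'E'
from h import *
T=np.array([.585,-.3365]); YAW=-.5
a=toolrot(YAW,0,flip=-1).inv().apply([np.cos(YAW),np.sin(YAW),0])
def pose(roll,mz,pit=45,shift=.02,yaw=YAW):
    r=toolrot(yaw,np.radians(roll),np.radians(pit),flip=-1); ax=r.apply(a)
    m=np.r_[T-shift*ax[:2],mz]; return list(m-.0375*ax),list(r.as_quat())
E
python3 - <<'E'
from pour import *
q=read_qpos()
for s in(40,-40): print(s,np.round(inverse_kinematics(*pose(s,.062)),2))
movel(*pose(0,.07,38),speed=.08)
print(read_time_s(),read_eef_pos(),read_qpos().round(2))
for s in(40,-40): print(s,np.round(inverse_kinematics(*pose(s,.062)),2))
shot("wrist","w4")
E
```

```text
40 [0.37 0.43 0.01 2.3  2.91 0.38 1.  ]
-40 [0.18 0.46 0.35 2.31 3.4  0.41 1.92]
14.2583 [ 0.53492633 -0.30923506  0.06528224] [0.26 0.49 0.18 2.37 3.12 0.61 1.47]
40 [0.36 0.43 0.01 2.3  2.91 0.38 1.  ]
-40 [0.18 0.46 0.35 2.31 3.41 0.41 1.92]
```

View pics/w4.png

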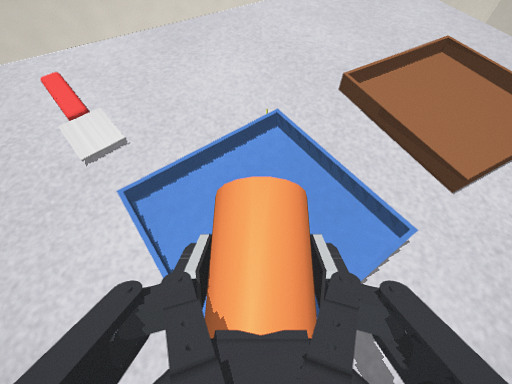

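```bash
python3 - <<'E'
from pour import *
try:
  movel(*pose(0,.062),speed=.05)
  for r in(30,60,90,120,150,180):
    movel(*pose(r,.062 if r<150 else .058),speed=.05)
    print(r,round(read_time_s(),2),read_qpos().round(2),read_ft_force().round(1))
except MotionError as e: print("ERR",e)
shot("wrist","w5");shot("side","d_side");shot("top","d_top",(270,120,370,230),5)
E
```

```text
30 15.31 [0.34 0.43 0.05 2.31 2.96 0.39 1.12] [ 0.6 -0.3 -1.7]
60 15.98 [ 0.43  0.43 -0.08  2.28  2.79  0.37  0.78] [-1.4 -0.2 -1.2]
90 16.66 [ 0.54  0.43 -0.21  2.24  2.63  0.36  0.44] [-0.1  0.2 -0.3]
120 17.33 [ 0.68  0.44 -0.35  2.21  2.51  0.34  0.09] [ 1.  -1.1 -0.3]
150 18.01 [ 0.85  0.48 -0.5   2.18  2.43  0.35 -0.27] [-0.  -0.3 -0.1]
180 18.68 [ 1.03  0.52 -0.65  2.16  2.36  0.36 -0.64] [-0.3  1.1 -0.7]
```

View pics/w5.png

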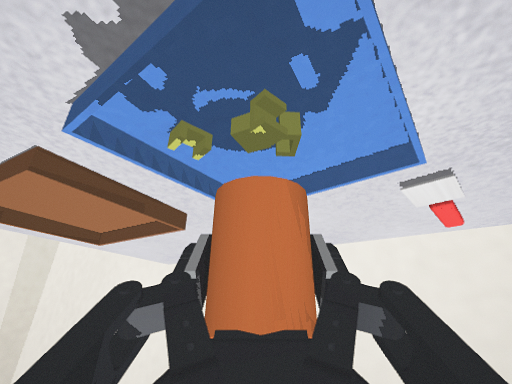

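View pics/d_top.png

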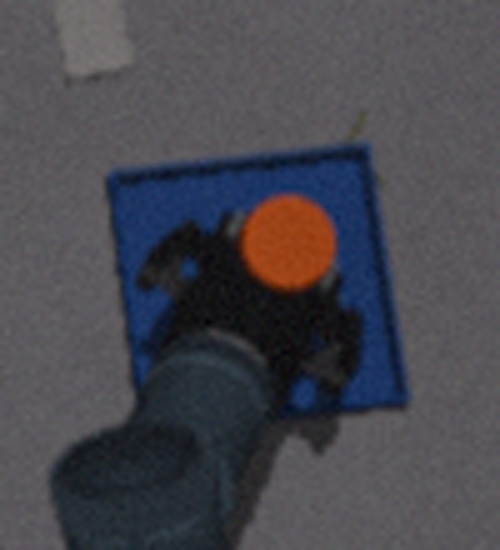

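```bash
python3 - <<'E'
from h import *
T=np.array([.585,-.3365])
for p in((190,140),(250,125),(265,100),(290,132),(425,160),(66,130)):
    P=atz("wrist",p,.015); print(p,P.round(3),np.linalg.norm(P[:2]-T).round(3))
print(read_eef_pos(), proj("wrist",[[.585,-.3365,.004]]))
im=cv2.imread("pics/w5.png")[50:190,110:360]; cv2.imwrite("pics/w5z.png",cv2.resize(im,None,fx=3,fy=3,interpolation=cv2.INTER_CUBIC))
print([ (d["at"],d["confidence"]) for d in look_for("wrist","clip_1")])
E
```

```text
(190, 140) [ 0.561 -0.376  0.015] 0.047
(250, 125) [ 0.566 -0.333  0.015] 0.019
(265, 100) [ 0.552 -0.315  0.015] 0.039
(290, 132) [ 0.585 -0.314  0.015] 0.022
(425, 160) [ 0.664 -0.239  0.015] 0.126
(66, 130) [ 0.516 -0.438  0.015] 0.123
[ 0.58527495 -0.33571915  0.09549692] [[259.89957963 129.18017418]]
[([248.2, 135.2], 0.78), ([190.1, 140.2], 0.75), ([289.9, 135.9], 0.72), ([265.9, 115.5], 0.65)]
```

View pics/w5z.png

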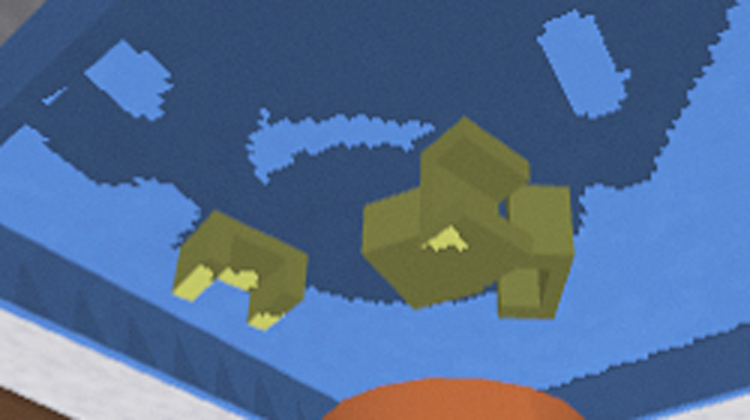

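```bash
python3 - <<'E'
from pour import *
movel(*pose(180,.048),speed=.03); print(read_eef_pos().round(4),read_ft_force().round(1))
pause(.4)
movel(*pose(180,.10),speed=.06); pause(.3)
movel(*pose(180,.14),speed=.1)
print(read_time_s(),read_eef_pos().round(4),read_ft_force().round(2))
shot("wrist","w6");shot("side","e_side",(150,80,340,220),4)
for d in look_for("wrist","clip_1"):
    P=atz("wrist",d["at"],.015); print(d,P.round(3),np.linalg.norm(P[:2]-T).round(3))
for y in(-.1,-.2,-.3,-.5): print(y,[None if q is None else np.round(q,2) for q in[inverse_kinematics([.53,-.12,z],list(toolrot(y,np.pi,flip=-1).as_quat())) for z in(.14,.039)]])
E
```

```text
[ 0.5848 -0.3364  0.085 ] [-0.4  0.7 -0.2]
21.6333 [ 0.585  -0.3362  0.1775] [ 0.24  0.26 -0.79]
{'at': [262.2, 26.9], 'confidence': 0.82} [ 0.561 -0.322  0.015] 0.028
{'at': [251.1, 50.8], 'confidence': 0.75} [ 0.573 -0.339  0.015] 0.012
{'at': [202.4, 58.2], 'confidence': 0.58} [ 0.56  -0.376  0.015] 0.047
{'at': [281.2, 50.8], 'confidence': 0.55} [ 0.585 -0.318  0.015] 0.018
-0.1 [array([ 1.14,  0.26, -0.98,  2.42,  2.7 ,  0.24, -0.94]), array([ 0.98,  0.6 , -0.82,  2.43,  2.76,  0.55, -0.83])]
-0.2 [array([ 0.96,  0.22, -0.87,  2.43,  2.47,  0.29, -0.86]), array([ 0.88,  0.58, -0.78,  2.44,  2.63,  0.62, -0.87])]
-0.3 [array([ 0.9 ,  0.22, -0.87,  2.43,  2.21,  0.38, -0.73]), array([ 0.77,  0.56, -0.74,  2.44,  2.5 ,  0.68, -0.9 ])]
-0.5 [array([ 0.78,  0.25, -0.87,  2.41,  1.87,  0.57, -0.64]), array([ 0.65,  0.57, -0.74,  2.41,  2.22,  0.82, -0.91])]
```

View pics/w6.png

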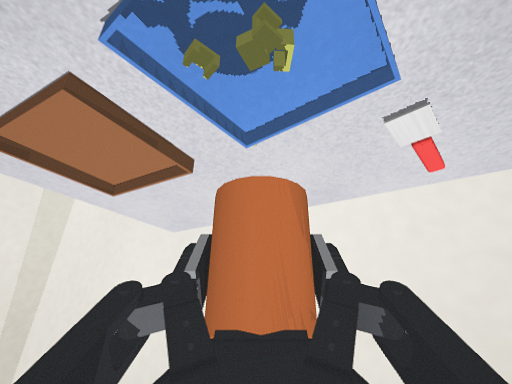

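View pics/e_side.png

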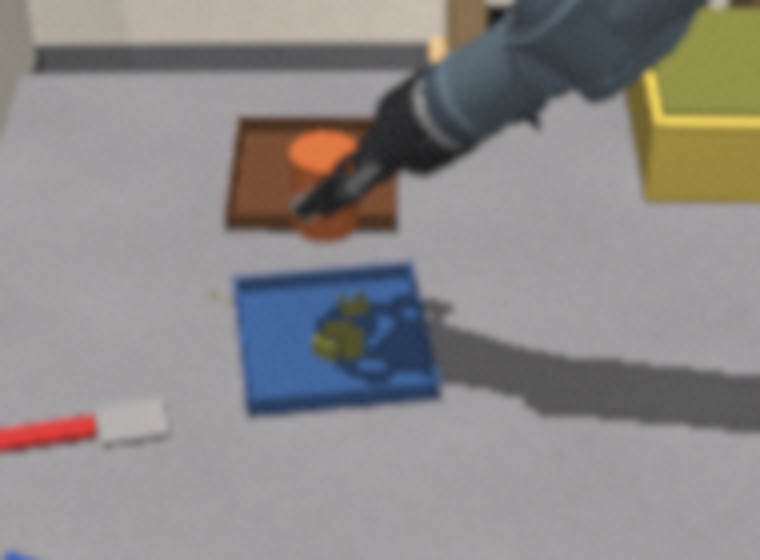

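```bash
python3 - <<'E'
from pour import *
r=list(toolrot(-.3,np.pi,flip=-1).as_quat())
try:
  movel([.56,-.12,.12],r,speed=.15)
  movel([.56,-.12,.047],r,speed=.1); pause(.2)
  f0=read_ft_force(); z=.045; print(read_time_s(),f0.round(2),read_qpos().round(2))
  while z>.030:
    movel([.56,-.12,z],r,speed=.03); pause(.1); f=read_ft_force()-f0; print(round(z,4),read_eef_pos()[2].round(4),f.round(2))
    if f[2]>2.5: break
    z-=.0015
except MotionError as e: print("ERR",e)
print(read_time_s()); shot("side","f_side",(150,120,340,260),4)
E
```

```text
24.5167 [ 0.06 -0.1  -0.07] [ 0.79  0.58 -0.78  2.38  2.42  0.66 -0.81]
0.045 0.045 [-0.24  0.12 -0.64]
0.0435 0.0434 [-0.47  0.74 -0.27]
0.042 0.0419 [-0.18  0.6   0.11]
0.0405 0.0405 [0.2  0.01 0.08]
0.039 0.0397 [-0.6   0.69  5.18]
26.2667
```

View pics/f_side.png

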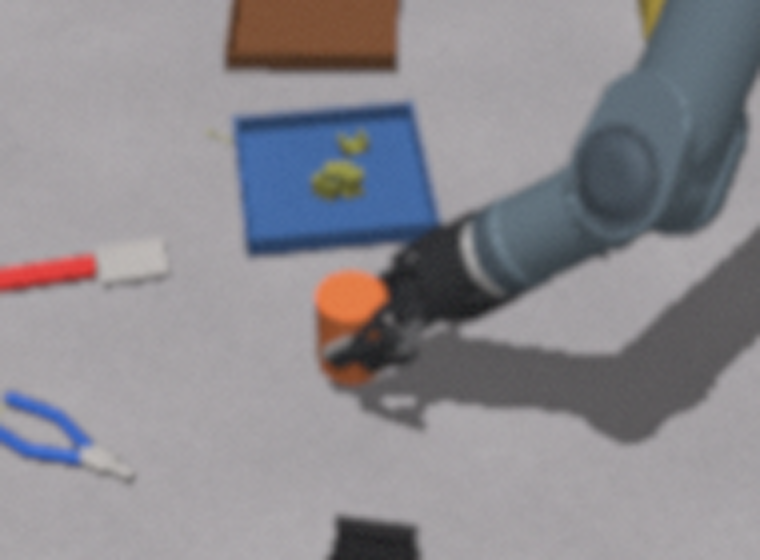

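```bash
python3 - <<'E'
from pour import *
move_gripper(.085); pause(.2)
p=read_eef_pos(); print(p,read_finger_gap(),read_ft_force().round(2))
movel([p[0]-.01,p[1]+.003,p[2]+.03],speed=.06); movel([p[0]-.01,p[1],.20],speed=.15)
pause(.3)
print(read_time_s(),read_ft_force().round(2))
shot("side","g_side",(150,120,340,260),4);shot("top","g_top",(200,110,370,240),4);shot("wrist","w7")
for c in("side","top"):
  for n in ("clip_1","cup"):
    read_camera(c)
    for d in look_for(c,n): P=atz(c,d["at"],.015 if n=="clip_1" else .04); print(c,n,d["at"],round(d["confidence"],2),P.round(3),np.linalg.norm(P[:2]-T).round(3))
E
```

```text
[ 0.55995049 -0.12001031  0.03890808] 0.08498906849910028 [ 0.55  0.08 -0.12]
29.125 [ 0.   -0.13 -0.62]
side clip_1 [231.5, 165.1] 0.61 [ 0.59  -0.322  0.015] 0.016
side cup [279.4, 280.9] 0.9 [0.445 0.18  0.04 ] 0.535
side cup [238.0, 201.8] 0.86 [ 0.562 -0.116  0.04 ] 0.222
top clip_1 [321.6, 180.8] 0.63 [ 0.573 -0.338  0.015] 0.012
top clip_1 [333.6, 181.2] 0.55 [ 0.573 -0.376  0.015] 0.041
top cup [157.3, 215.1] 0.62 [0.447 0.172 0.04 ] 0.526
top cup [252.6, 174.0] 0.5 [ 0.584 -0.118  0.04 ] 0.219
```

View pics/g_side.png

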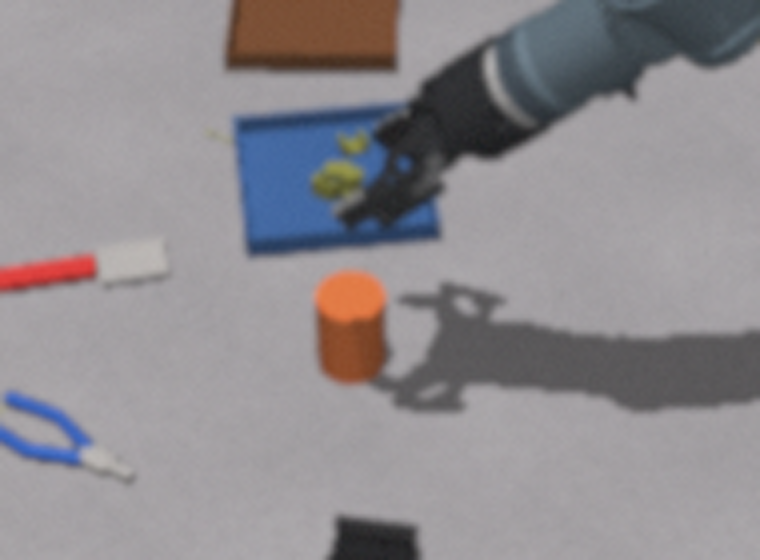

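View pics/g_top.png

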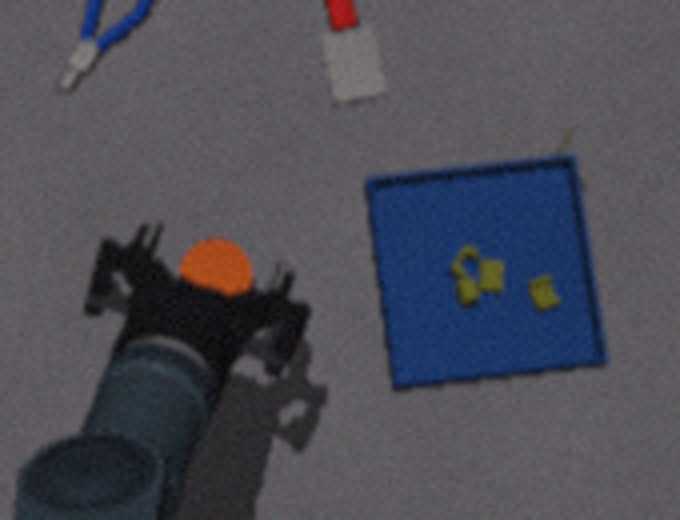

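The pictures show the cup standing upright and free, mouth down, at about (0.56, -0.12). All four clips lie in the tray, the farthest about 45 mm from the middle. Nothing touches the robot, so I'm handing in.

```bash
python3 -c "
from bench import *
print(sign_off(),read_time_s())"
```

```text
the job is handed in; nothing more can be done
the job is handed in; nothing more can be done
```

I poured all four olive clips into the blue tray, stood the empty orange cup mouth down on the bare bench, let go of it and handed the job in. `sign_off()` gives no verdict; the last clock reading before it was about 29 s of the 51 s allowed.

- **Pour:** I gripped the cup by its sides at 45 degrees and carried it with the mouth tilted slightly up. I turned it half round over the tray's middle, lowered its mouth to about 48 mm above the bench, then lifted it straight up.
- **Clips:** the wrist view after the lift showed all four in the tray, about 12, 18, 28 and 47 mm from its middle. Three lie together and one lies a little apart, all inside the 75 mm limit. In the final pictures the networks found only one clip (side) and two (top), but all four show in the top picture.
- **Cup:** it stands upright and free of the gripper at about (0.56, -0.12), some 0.22 m from the tray's middle. It met the bench about 2 mm higher than expected, so it had shifted slightly in the grip or was tilted a little. I judged its final upright stance by eye and did not measure the angle.
- **Grey cup:** I never went near it, but I did not measure it again at the end.
- **Disagreements in the measurements:** early fits of the orange cup's heading from the side and top cameras differed (-0.04 and -0.28 rad). A wrist-camera view settled it at -0.15. The tray's middle differed by about 5 mm between cameras, so I used an average.

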